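# Unhook the rinse basket and slide it into the drying hood

## Task

The wire rinse basket with a lens in it has finished dripping: unhook it from the stand by lifting it straight up past the upturned tip and then drawing it off, without wrenching it against the hook. Stand it upright on the worktop just in front of the drying hood's mouth, let go, and push it straight in until it is fully home against the back wall. Do not drop the basket or spill the lens, and leave the pliers, the jar and the gauge where they are.

Things in the scene. Friction and masses are not known exactly. Their poses are not given: they have to be found in the camera images.
- rinse_basket: loose steel-wire basket, open on top, 120 (x) x 100 (y) mm, walls 40 mm high, 0.2-0.45 kg. A wire bail arches over its middle in the y-z plane; its 6 mm top bar runs along y, centre 120 mm above the underside, with two 11 mm collars. A black grip block stands on the bar. Origin: centre of underside; z up. Starts hanging by the bar, underside 30 mm above the worktop. Either end may lead
- basket_grip (a point): best grasp point in the basket's black grip block, on the basket's axis 150 mm above its underside. The block is 26 mm (x) by 14 mm (y), from 123 to 170 mm above the underside: close the fingers along the basket's y; fingertips can reach 20 mm below this point
- drip_stand: fixed stand: dark base plate 190 x 90 x 8 mm (x = -130 to +60), post at x = +35, from its top (150 mm high) an 8 mm round bar runs to -x, level from x = -40 to -90, its top 147 mm above the worktop, then turns straight up at x = -104. Origin: on the worktop below the bar; x points from the hook's tip to the post, about along the hanging basket's x: draw the basket off towards -x
- hook_seat (a point): point on top of the hook's level bar where the basket's bail rests, 147 mm above the worktop, at x = -70 mm of the stand; the bail hangs within about 10 mm of it along the bar. Wall cabinets overhang the worktop beyond world x = 0.6, 630 mm up: keep the wrist low
- hook_tip (a point): top of the hook's upturned tip (black ball 11 mm across), 34 mm to the stand's -x of the seat and 46 mm higher. The bail bar must rise more than 47 mm to pass over it; raised more than about 68 mm before being drawn off, the basket's end wall meets the hook's bar from below
- drying_hood: fixed grey sheet-metal hood, fan grille on top; open towards its -x, inside 124 wide, 85 deep, 185 mm high (196 outside), walls 4, no floor. Guide lips 22 mm high flare out 33 mm before the mouth, y = +-62 to +-81. Origin: on the worktop, middle of the mouth; x points in.
- hood_home (a point): point on the worktop in the hood, 25 mm inside the mouth: the basket's origin comes here when its far wall touches the back wall; its near end wall then stands 35 mm outside the mouth. The roof stops a gripper that still holds the grip block, so push on the wall. The worktop's front edge is at world x = 0.435, 160 to 200 mm before the mouth
- lens: loose round clear lens blank, 63 mm diameter, 9 mm thick, lying in the basket on its floor (5 mm above the underside). Origin: centre of its underside
- pliers: bystander: black-handled pliers lying on the worktop, 154 mm long, 10 mm high. Origin: centre of the underside
- screw_jar: bystander: small jar with a red lid, 52 mm across, 58 mm high. Origin: centre of the underside
- lens_clock: bystander: round dial gauge lying on its back, 68 x 51 x 16 mm. Origin: centre of the underside

How it is judged:
On the way, in this order (a step that is already met when the one before it is completed fails the run):
1. the basket is off the hook: more than 80 mm aside of the seat, still carried above the worktop (horizontal distance between rinse_basket and hook_seat above 0.08 m and height (world z) of rinse_basket above 0.02 m), for 0.1 s.
2. the basket stands upright on the worktop in front of the hood, let go (height (world z) of rinse_basket between -0.006 and 0.006 m and angle between rinse_basket's own z axis and vertical below 0.08 rad and x of rinse_basket in the frame of drying_hood between -0.25 and -0.02 m and y of rinse_basket in the frame of drying_hood between -0.06 and 0.06 m and contact force between the fingers and rinse_basket below 0.5 N and linear speed of rinse_basket below 0.03 m/s), for 0.2 s.
At the end, for the whole second after the job is handed in: the basket stands upright on the worktop inside the hood, home against the back wall to within 7 mm, square to within 0.15 rad, at rest, with the lens lying in it (height (world z) of rinse_basket between -0.006 and 0.006 m and angle between rinse_basket's own z axis and vertical below 0.08 rad and z of lens in the frame of rinse_basket below 0.03 m and horizontal distance between lens and rinse_basket below 0.05 m and x of rinse_basket in the frame of drying_hood above 0.018 m and y of rinse_basket in the frame of drying_hood between -0.016 and 0.016 m and angle between the x axis of rinse_basket and the x axis of drying_hood, either way round below 0.15 rad and linear speed of each of rinse_basket, lens below 0.02 m/s); the robot touches nothing.
It fails at once if the lens is spilled out of the basket (z of lens in the frame of rinse_basket above 0.045 m or distance between lens and rinse_basket above 0.08 m).
It fails at once if the basket is tipped more than about 30 degrees (angle between rinse_basket's own z axis and vertical above 0.55 rad).
It fails at once if the basket is wrenched against the hook (over 30 N) (contact force between rinse_basket and drip_stand above 30 N).
It fails at once if the basket is dropped: off the hook, over 25 mm above the worktop and not held (horizontal distance between rinse_basket and hook_seat above 0.08 m and height (world z) of rinse_basket above 0.025 m and contact force between the fingers and rinse_basket below 0.2 N).
It fails at once if the pliers, the jar or the gauge is moved by more than 30 mm (distance of any of pliers, screw_jar, lens_clock from where it was at the start of the episode above 0.03 m).
It also fails if it takes over 61 s, if anything falls off the work surface, if the arm or the gripper's body presses on something with over 40 N, if the wrist force passes 120 N, or if a joint passes its speed limit or range.

## Robot

A 6-joint arm with a two-finger parallel gripper is mounted at the origin on a cart in front of the work surface, level with it; the furniture and walls round the work are solid. World frame = base frame: x ahead of the robot, y to its left, z up, the work surface at z = 0. Lengths are in m, angles in rad, forces in N, time in s.
With the tool pointing down it reaches from about 0.225 to 0.875 m from the base axis. Payload 3.4 kg.
Tool frame: the origin (TCP) lies on the centre line of the jaws, within the pads' length; the fingertips stand 14 mm ahead of it and the grasp point (between the pads) lies 5 mm behind it; z points along the fingers, y is the line along which they close (so a half turn about z gives the same grasp; the last joint's range is limited). The gripper opens to 85 mm and grips with 20 to 120 N. Pads are 22 mm wide; open, the fingers measure 114 mm over their backs; the gripper's body (76 mm by 85 mm) begins 54 mm behind the grasp point. The pads swing forward as they close: fully open they stand 13 mm farther back than shut.
Start: joints at [-1.353, 0.276, 1.505, -0, 1.361, -0.121], TCP at [0.191, -0.542, 0.245] pointing down, gripper open.
Joint ranges: [-2.89, 2.89], [-0.75, 2.08], [0.22, 2.7], [-1.18, 4.32], [0.11, 2.71], [-2.7, 2.7]. Speed limits (rad/s): [2.57, 2.57, 3.14, 3.14, 3.14, 3.14].

## Interface

Orientations are given as a unit quaternion [w, x, y, z].
In Python, from rig import manip, eyes gives the robot as it stands.
- The arm moves only by the shell command python3 -m creep 'ROWS' [FORCE]. ROWS is JSON, a list of rows, each a list of 5 numbers: the opening, from 0 (shut) to 1 (fully open), then the shift along the tool's x, y, z normalised to -1 to 1, where 1 is 0.5 m, then the turn about the tool's z normalised to -1 to 1, where 1 is 360 degrees. In form: [[fingers, dx, dy, dz, spin], ...]. A call has 1 to 10 rows; each row is the pose to reach, as a shift and turn from the pose commanded when the call began, along the tool's axes at that moment, turning the shorter way round; what a row does not reach only later rows make up. A row lasts 1/10 s, in which the tool goes at most 50 mm and 8.59 degrees, less where a joint would pass 70% of its speed; a pose out of reach is approached as far as the arm can. A call with a number of a shift or a turn outside -1 to 1 is refused whole. A call with a gripper value outside its range is refused whole. The fingers move at their own pace and stop on an object; FORCE is the grip in N (left out, the last holds). Time passes only in rows, so rows that repeat a pose let the fingers close. It gives the time, the measured TCP pose, the force, the opening and the grip force at its end, in the units of the state.
- manip.get_state(): the state, without advancing time (a new reading comes with each control period).
- eyes.get_image(name): name is "scene" or "top" or "wrist"; returns a dict with "frame" (384x512x3 uint8, red, green, blue), "fx", "fy", "cx", "cy" (pixels), "R" (3x3) and "t" (3): a world point X has camera coordinates R X + t. Camera axes: x right, y down, z forward; pixel columns grow to the right and rows downward; lengths in m; the calibration is good to about 2 mm. A picture is of the moment at which its call begins. There is no depth.
- manip.sign_off(): hands the job in; it is judged then, once.
Trained networks look in the newest picture that a camera, given by its name, has taken for a name from the list of things; names that differ only in an ending like _2 or _b are one class to them, and where a whole thing is asked for, a point or a joint stands for the part that bears it (a point fixed in the world has none). Each returns a list of dicts, best first, with "confidence" (0 to 1); they miss things now and then, are a little off and sometimes report something else, mostly with a low value. They report only what shows in the picture. A call takes as long as a camera call.
- eyes.regions_of(camera, label): "mask" (384x512 bool, what is visible of it) and "bbox" ([left, top, right, bottom] in pixels, round what is visible of it).
- eyes.place_of(camera, label): "centre" ([column, row] in pixels: a listed point, or the origin of a listed thing).
The state is a dict: "clock": time; "qpos": joint angles; "qd": joint speeds; "effort": joint torques, N m; "position": TCP position; "ee_rot": TCP orientation; "contact_force": force on the tool from outside, world axes, zero at the start; "moment": the same for the moment, N m; "width": finger opening in m; "gripper_force": force on a finger pad.
Only numpy, scipy, OpenCV 4.12 (cv2) and the standard library are available. Lean on these libraries where they do the work, as an engineer would, in place of code of your own. Each camera call takes 0.05 s, during which the arm holds its last target. There are 200 camera calls.

## Working session

There is one attempt and no reset: what is moved stays moved. The work goes in short steps, Python scripts to look and compute and a shell command to move; the robot and the scene stay as the last step left them, time stands still between calls to the robot, and variables do not carry over. Pictures are saved under pics/ and viewed, at most 12 in all, crops included, and the job is handed in when it is done.

```bash
ls; mkdir -p pics
cat > h.py <<'E'
import numpy as np, cv2
from rig import manip, eyes
def cam(n):
    im=eyes.get_image(n); return im
def save(im,f): cv2.imwrite('pics/'+f,cv2.cvtColor(im['frame'],cv2.COLOR_RGB2BGR))
def P(im):
    K=np.array([[im['fx'],0,im['cx']],[0,im['fy'],im['cy']],[0,0,1]]);return K@np.c_[np.array(im['R']),np.array(im['t'])]
def tri(obs):
    A=[]
    for im,(u,v) in obs:
        p=P(im);A+=[u*p[2]-p[0],v*p[2]-p[1]]
    A=np.array(A);x=np.linalg.lstsq(A[:,:3],-A[:,3],rcond=None)[0]
    return x
def proj(im,X):
    q=P(im)@np.append(X,1);return q[:2]/q[2]
def onz(im,uv,z):
    p=P(im);u,v=uv;A=np.array([u*p[2]-p[0],v*p[2]-p[1]]);return np.append(np.linalg.solve(A[:,:2],-A[:,3]-A[:,2]*z),z)
E
python3 - <<'E'
from h import *
ims={n:cam(n) for n in('scene','top')}
for n in ims: save(ims[n],n+'0.png')
for l in ['basket_grip','rinse_basket','hook_seat','hook_tip','drip_stand','drying_hood','hood_home','lens','pliers','screw_jar','lens_clock']:
    d={}
    for n in ims:
        r=eyes.place_of(n,l)
        if r: d[n]=r[0]; 
    print(l,{n:(np.round(d[n]['centre'],1),round(d[n]['confidence'],2)) for n in d})
    if len(d)==2:
        X=tri([(ims[n],d[n]['centre']) for n in d]);print('  ',X.round(4),[np.round(proj(ims[n],X)-d[n]['centre'],1) for n in d])
s=manip.get_state();print(s)
E
```

```text
pics
basket_grip {'scene': (array([241.9, 173.3]), 0.92), 'top': (array([225.6, 186.3]), 0.96)}
   [0.5526 0.0511 0.1741] [array([ 0.3, -0. ]), array([-0.1,  0.3])]
rinse_basket {'scene': (array([245.3, 202.8]), 0.93), 'top': (array([228.2, 192.2]), 0.74)}
   [0.5547 0.0491 0.0374] [array([-1.5,  0.2]), array([ 0.5, -1.3])]
hook_seat {'scene': (array([242.9, 176.6]), 0.82), 'top': (array([225.3, 193.9]), 0.38)}
   [0.5412 0.0494 0.1622] [array([-3.2,  0.4]), array([ 1.1, -3. ])]
hook_tip {'scene': (array([234.7, 171.4]), 0.76), 'top': (array([226.8, 193.9]), 0.87)}
   [0.5262 0.0478 0.1928] [array([ 1.2, -0.2]), array([-0.4,  1.1])]
drip_stand {'scene': (array([261. , 204.9]), 0.7), 'top': (array([228.7, 172.1]), 0.87)}
   [0.6238 0.0483 0.0033] [array([-1.1,  0.2]), array([ 0.4, -1. ])]
drying_hood {'scene': (array([307.5, 269.9]), 0.9), 'top': (array([348.1, 178.7]), 0.75)}
   [ 0.5906 -0.3418  0.0184] [array([-1.7,  0.3]), array([ 0.5, -1.3])]
hood_home {'scene': (array([314.4, 271. ]), 0.79)}
lens {'scene': (array([308. , 271.3]), 0.54), 'top': (array([225.7, 191.6]), 0.67)}
   [
[... 450 characters left out ...]
 1.2, 'qpos': array([-1.35302135e+00,  2.75917987e-01,  1.50490871e+00,  3.70844229e-06,
        1.36072195e+00, -1.21008155e-01]), 'qd': array([ 2.23575439e-04, -7.58243035e-04,  4.63090573e-05, -3.36998016e-04,
       -6.62635573e-04, -1.16416638e-03]), 'effort': array([ 2.51816644e-03, -4.16667724e+01, -2.46102065e+01,  1.06031587e-04,
        2.68379890e-04, -2.73014166e-06]), 'position': array([ 0.19109171, -0.54234112,  0.24531427]), 'ee_rot': array([2.18923505e-05, 9.85687586e-01, 1.68582274e-01, 2.87564396e-06]), 'contact_force': array([ 0.22309102, -0.63812569,  0.12471869]), 'moment': array([-0.0286768 ,  0.01516814,  0.00133026]), 'gripper_force': 0.0, 'width': 0.0854925503889742}
```

View images.

Run:
```python
import cv2
t=cv2.imread('pics/top0.png');s=cv2.imread('pics/scene0.png')
a=cv2.resize(t[130:260,90:390],(800,347),interpolation=3);b=cv2.resize(s[130:330,190:390],(250,250),interpolation=3)
cv2.imwrite('pics/topc.png',a);cv2.imwrite('pics/scc.png',cv2.resize(s[140:320,190:390],(660,594),interpolation=3))
```

```text
(no output)
```

View pics/topc.png

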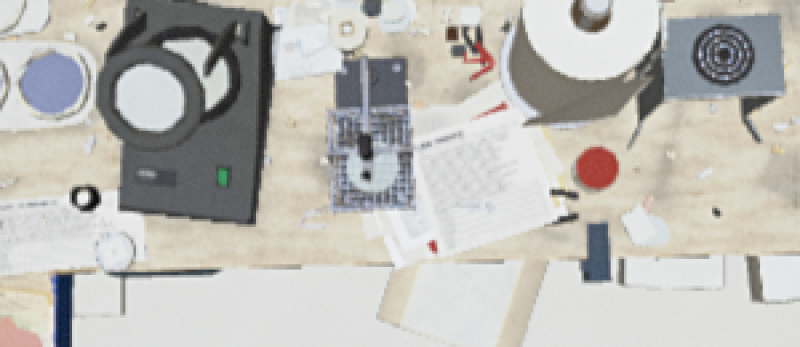

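View pics/scc.png

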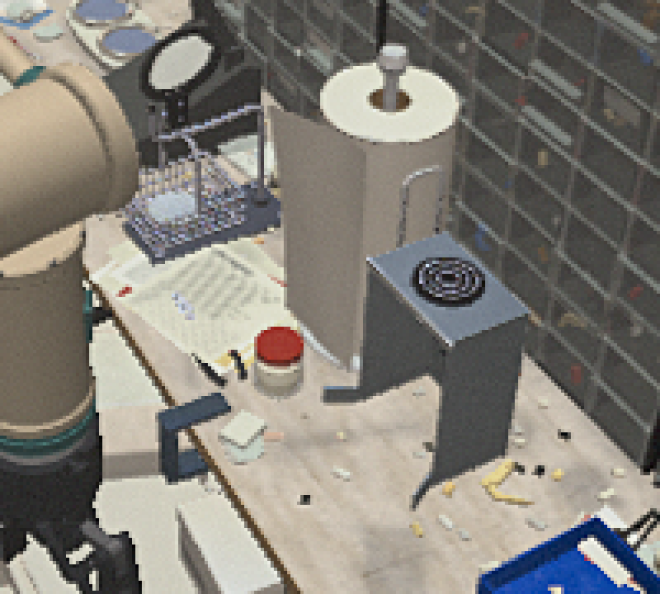

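Top crop: the basket hangs at about (370,150), the hook tip is the black ball at (365,175), the red jar is at (597,168), and the hood roof with its grille is at (725,55), mouth facing the robot. The pliers' handles show at (565,200). The scene crop shows the same layout, with a towel roll between the basket and the hood.

Run:
```python
from h import *
w=cam('wrist');R=np.array(w['R']);s=manip.get_state()
C=-R.T@np.array(w['t']);print('cam',C.round(3),'axis',R[2].round(3),w['fx'],w['cx'])
ims={n:cam(n) for n in('scene','top')}
C=-np.array(ims['top']['R']).T@np.array(ims['top']['t']);print('topcam',C)
t=ims['top']
# roof corners, top crop scale 800/300
for c in [(665,18),(780,15),(783,97),(663,97)]:
    uv=np.array(c)*300/800+[90,130]; print('roof',onz(t,uv,.196).round(3))
for n,c in [('towel top rim left',(500,35)),('towel sheet tip',(525,125)),('towel sheet tip2',(630,140)),('lipL tip',(632,148)),('lipR tip',(755,140)),('clamp',(598,222)),('edge',(500,262))]:
    uv=np.array(c)*300/800+[90,130]; print(n,onz(t,uv,.02).round(3))
for l in ['hook_tip','drip_stand','rinse_basket','basket_grip','drying_hood','screw_jar','pliers','lens_clock']:
    for n in ims:
        for r in eyes.regions_of(n,l)[:2]: print(l,n,r['bbox'],round(r['confidence'],2))
```

```text
cam [ 0.272 -0.515  0.375] axis [-0.308 -0.108 -0.945] 269.22694230748033 259.04400980408525
topcam [ 0.39307186 -0.02841195  1.53778071]
roof [ 0.687 -0.284  0.196]
roof [ 0.687 -0.409  0.196]
roof [ 0.597 -0.408  0.196]
roof [ 0.6   -0.278  0.196]
towel top rim left [ 0.71  -0.114  0.02 ]
towel sheet tip [ 0.597 -0.141  0.02 ]
towel sheet tip2 [ 0.576 -0.268  0.02 ]
lipL tip [ 0.566 -0.27   0.02 ]
lipR tip [ 0.572 -0.42   0.02 ]
clamp [ 0.477 -0.225  0.02 ]
edge [ 0.431 -0.105  0.02 ]
hook_tip scene [227.4, 174.5, 273.5, 223.9] 0.81
hook_tip top [214.8, 151.2, 244.9, 206.6] 0.57
drip_stand scene [230.4, 183.1, 274.3, 220.6] 0.87
drip_stand scene [287.9, 208.4, 352.5, 290.4] 0.37
drip_stand top [215.1, 153.1, 242.7, 207.3] 0.57
rinse_basket scene [228.6, 167.4, 263.3, 215.3] 0.89
rinse_basket scene [242.4, 230.7, 262.4, 255.6] 0.2
rinse_basket top [211.4, 173.8, 249.2, 210.6] 0.91
rinse_basket top [212.5, 150.7, 238.4, 205.3] 0.45
basket_grip scene [225.6, 169.9, 264.3, 211.1] 0.81
basket_grip top [209.2, 170.4, 246.1, 210.1] 0.78
drying_hood scene [286.4, 208.9, 351.3, 291.0] 0.78
drying_hood top [325.9, 138.1, 385.1, 182.1] 0.82
screw_jar scene [264.5, 239.5, 283.5, 259.3] 0.81
screw_jar top [306.4, 184.7, 321.9, 203.4] 0.79
pliers top [262.2, 199.8, 304.2, 212.4] 0.52
lens_clock top [126.3, 214.5, 140.0, 232.4] 0.73
```

```bash
python3 -m creep '[[1,0.528,-0.242,-0.11,-0.22],[1,0.528,-0.242,-0.11,-0.22],[1,0.528,-0.242,-0.11,-0.22],[1,0.528,-0.242,-0.11,-0.22],[1,0.528,-0.242,-0.11,-0.22],[1,0.528,-0.242,-0.11,-0.22],[1,0.528,-0.242,-0.11,-0.22],[1,0.528,-0.242,-0.11,-0.22],[1,0.528,-0.242,-0.11,-0.22],[1,0.528,-0.242,-0.11,-0.22]]'
python3 -m creep '[[1,0,0,0,-0.226],[1,0,0,0,-0.226],[1,0,0,0,-0.226],[1,0,0,0,-0.226],[1,0,0,0,-0.226],[1,0,0,0,-0.226],[1,0,0,0,-0.226],[1,0,0,0,-0.226],[1,0,0,0,-0.226],[1,0,0,0,-0.226]]'
python3 - <<'E'
from h import *
w=cam('wrist');save(w,'w1.png');np.savez('w1.npz',**{k:w[k] for k in('fx','fy','cx','cy','R','t')})
R=np.array(w['R']);print('cam',(-R.T@w['t']).round(3),manip.get_state()['position'],manip.get_state()['ee_rot'])
for l in ['drying_hood','hood_home','screw_jar','pliers']:
    for r in eyes.place_of('wrist',l)[:1]:print(l,r['centre'],r['confidence'],onz(w,r['centre'],0).round(3))
E
```

```text
clock: 3.15
position: [0.4001, -0.3402, 0.3004]
ee_rot: [0.0, 0.651, 0.759, -0.0]
contact_force: [0.5, -0.1, 0.0]
width: 0.0855
gripper_force: 0.0
clock: 4.15
position: [0.3999, -0.3405, 0.3003]
ee_rot: [0.0, -0.002, 1.0, -0.0]
contact_force: [-0.5, -0.4, 0.0]
width: 0.0854
gripper_force: 0.0
cam [ 0.317 -0.341  0.43 ] [ 0.39986745 -0.34044429  0.30035381] [ 4.20958424e-05 -2.14977744e-03  9.99997685e-01 -8.39917450e-05]
screw_jar [326.3, 238.4] 0.87 [ 0.549 -0.22   0.   ]
```

View pics/w1.png

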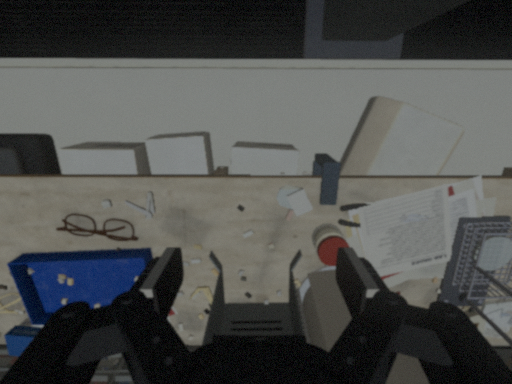

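The wrist view has +x pointing down the picture. The hood's lips show as thin strips, left from (211,254) to (222,300) and right from (299,252) to (292,300), with the hood between the fingers and the jar at (330,245).

Run:
```python
from h import *
im=cv2.imread('pics/w1.png');cv2.imwrite('pics/w1c.png',cv2.resize(im[235:350,190:320],(780,690-90),interpolation=3))
```

```text
(no output)
```

View pics/w1c.png

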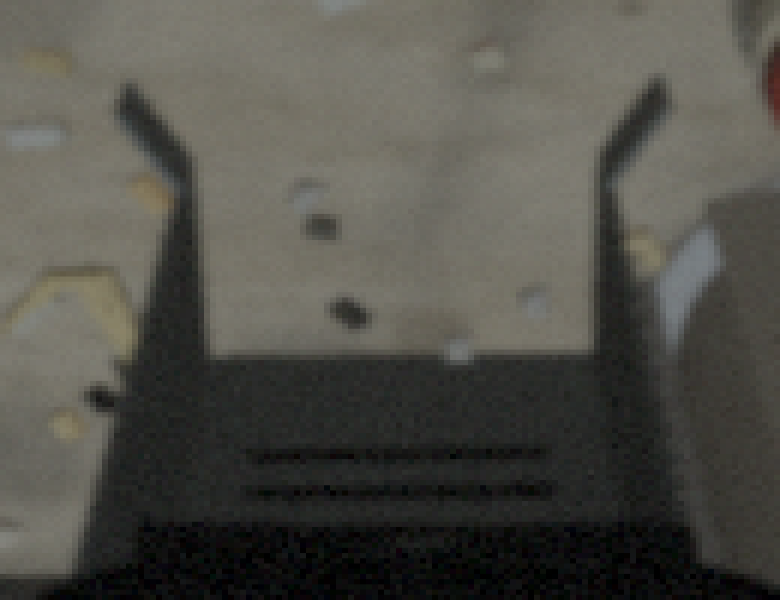

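The crop shows the hood interior clearly: back floor corners at crop (207,355) and (596,354), mouth corners near (196,185) and (600,180), lip tips at (120,92) and (662,82).

Run:
```python
from h import *
w=dict(np.load('w1.npz'))
f=lambda c:np.array([c[0]/6+190,c[1]*115/600+235])
for n,c,z in [('backL',(207,355),0),('backR',(596,354),0),('rootL',(196,165),0),('rootR',(603,162),0),('rootLtop',(188,150),.022),('rootRtop',(603,148),.022),('tipL',(122,82),.022),('tipR',(655,75),.022)]:
    print(n,onz(w,f(c),z).round(4))
```

```text
backL [ 0.6925 -0.4073  0.    ]
backR [ 0.6915 -0.28    0.    ]
rootL [ 0.6091 -0.4076  0.    ]
rootR [ 0.6073 -0.2813  0.    ]
rootLtop [ 0.5883 -0.4063  0.022 ]
rootRtop [ 0.587  -0.2846  0.022 ]
tipL [ 0.5622 -0.4242  0.022 ]
tipR [ 0.5589 -0.2708  0.022 ]
```

```bash
python3 -m creep '[[1,-0.04,0.78,-0.08,0],[1,-0.04,0.78,-0.08,0],[1,-0.04,0.78,-0.08,0],[1,-0.04,0.78,-0.08,0],[1,-0.04,0.78,-0.08,0],[1,-0.04,0.78,-0.08,0],[1,-0.04,0.78,-0.08,0],[1,-0.04,0.78,-0.08,0],[1,-0.04,0.78,-0.08,0],[1,-0.04,0.78,-0.08,0]]'
cat > look.py <<'E'
from h import *
import sys,pickle
k=sys.argv[1]
w=cam('wrist');save(w,k+'.png')
d={}
for l in ['basket_grip','rinse_basket','hook_seat','hook_tip','drip_stand','lens']:
    for r in eyes.place_of('wrist',l)[:1]:d[l]=r['centre'];print(l,np.round(r['centre'],1),round(r['confidence'],2))
w={q:w[q] for q in('fx','fy','cx','cy','R','t')}
pickle.dump((w,d),open(k+'.pkl','wb'))
print(manip.get_state()['position'])
E
python3 look.py w2
python3 -m creep '[[1,0.08,0.08,0.06,0],[1,0.08,0.08,0.06,0],[1,0.08,0.08,0.06,0]]'
python3 look.py w3
python3 - <<'E'
from h import *
import pickle
a,da=pickle.load(open('w2.pkl','rb'));b,db=pickle.load(open('w3.pkl','rb'))
for l in da:
    if l in db:
        X=tri([(a,da[l]),(b,db[l])]);print(l,X.round(4),np.round(proj(a,X)-da[l],1))
i=cv2.imread('pics/w2.png');cv2.imwrite('pics/w2c.png',cv2.resize(i[140:380,130:400],(675,600),interpolation=3))
E
```

```text
clock: 5.4
position: [0.42, 0.0502, 0.3404]
ee_rot: [0.0, -0.001, 1.0, -0.0]
contact_force: [-0.0, -0.2, -0.1]
width: 0.0854
gripper_force: 0.0
basket_grip [257.5 285. ] 0.85
hook_seat [255.3 271.2] 0.88
hook_tip [253.4 269.6] 0.64
drip_stand [259.7 258.2] 0.75
lens [259.7 229.9] 0.9
[0.42013021 0.04842486 0.34010999]
clock: 6.05
position: [0.3783, 0.0897, 0.3094]
ee_rot: [-0.001, -0.0, 1.0, -0.0]
contact_force: [0.6, -0.5, -0.9]
width: 0.0852
gripper_force: 0.0
basket_grip [224.  331.8] 0.75
hook_seat [227.5 312.2] 0.96
hook_tip [220.5 319.4] 0.84
drip_stand [238.6 284.4] 0.88
lens [235.  262.1] 0.64
[0.38105025 0.08906605 0.31069743]
basket_grip [0.5534 0.0482 0.1906] [-0. -0.]
hook_seat [0.5671 0.0457 0.1436] [0.6 0.4]
hook_tip [0.5277 0.0447 0.1971] [1.1 0.8]
drip_stand [ 0.6415  0.0503 -0.0099] [-0.6 -0.5]
lens [0.5415 0.051  0.0629] [-0.1 -0.1]
```

View pics/w2c.png

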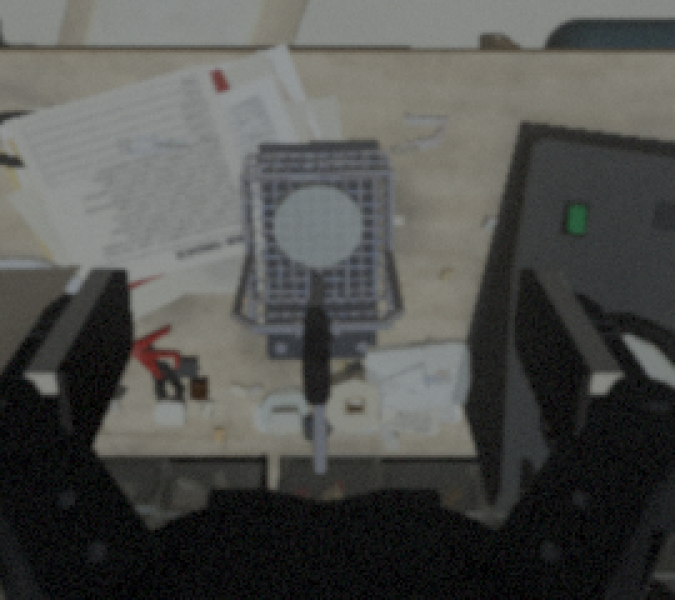

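The crop shows the basket hanging square (yaw about 0) with the black grip at (316,350) and the lens at (318,225). All views agree on the grip at about (0.553, 0.050, 0.18), which matches the text's height.

```bash
python3 -m creep '[[1,-0.346,-0.08,0.13,0],[1,-0.346,-0.08,0.13,0],[1,-0.346,-0.08,0.13,0],[1,-0.346,-0.08,0.13,0],[1,-0.346,-0.08,0.13,0],[1,-0.346,-0.08,0.13,0],[1,-0.346,-0.08,0.13,0]]'
python3 look.py w4
python3 - <<'E'
from h import *
import pickle
a,da=pickle.load(open('w2.pkl','rb'));b,db=pickle.load(open('w3.pkl','rb'));c,dc=pickle.load(open('w4.pkl','rb'))
ims={n:cam(n) for n in('scene','top')}
o=[(ims['scene'],(241.9,173.3)),(ims['top'],(225.6,186.3)),(a,da['basket_grip']),(b,db['basket_grip'])]
if 'basket_grip' in dc:o.append((c,dc['basket_grip']))
X=tri(o);print(X,[np.round(proj(i,X)-u,1) for i,u in o])
i=cv2.imread('pics/w4.png');cv2.imwrite('pics/w4c.png',cv2.resize(i[184:384,120:400],(784,560),interpolation=3))
E
```

```text
clock: 7.1
position: [0.5524, 0.0495, 0.2457]
ee_rot: [-0.0, 0.0, 1.0, 0.0]
contact_force: [-0.4, 0.6, 0.1]
width: 0.0857
gripper_force: 0.0
basket_grip [257.3 222.3] 0.59
rinse_basket [257.3 172.3] 0.5
hook_seat [252.8 209.7] 0.66
hook_tip [255.2 189. ] 0.89
drip_stand [258.7 217.6] 0.56
lens [260.5 170.6] 0.61
[0.55269735 0.04964471 0.24602455]
[0.55394309 0.04845733 0.18190011] [array([ 0.9, -1.6]), array([ 0.6, -0.5]), array([ 0.2, -4.1]), array([ 1.1, -5.5]), array([ 0.9, -7.2])]
```

View pics/w4c.png

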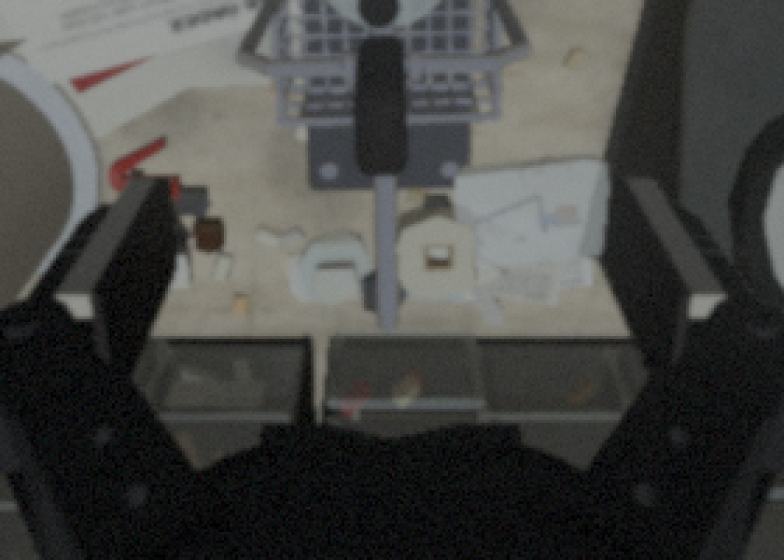

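Run:
```python
from h import *
import pickle
c,_=pickle.load(open('w4.pkl','rb'));p=np.array([.5527,.0496,.246])
f=lambda q:np.array([q[0]/2.8+120,q[1]/2.8+184]);g=lambda u:(np.array(u)-[120,184])*2.8
print('far top',onz(c,f((380,173)),.20),'near bottom',onz(c,f((380,36)),.153),'near bottom@.16',onz(c,f((380,36)),.16))
for dy in(.0427,.057):
  for dx in(-.011,.011):
    for dz in(-.014,-.001,.03): print(dy,dx,dz,g(proj(c,p+[dx,-dy,dz])).round(0))
```

```text
far top [0.57065193 0.04664711 0.2       ] near bottom [0.54911387 0.04620558 0.153     ] near bottom@.16 [0.54661503 0.04629302 0.16      ]
0.0427 -0.011 -0.014 [189. 129.]
0.0427 -0.011 -0.001 [172. 159.]
0.0427 -0.011 0.03 [118. 257.]
0.0427 0.011 -0.014 [198. 219.]
0.0427 0.011 -0.001 [183. 255.]
0.0427 0.011 0.03 [134. 370.]
0.057 -0.011 -0.014 [121. 129.]
0.057 -0.011 -0.001 [ 99. 159.]
0.057 -0.011 0.03 [ 26. 257.]
0.057 0.011 -0.014 [133. 219.]
0.057 0.011 -0.001 [112. 255.]
0.057 0.011 0.03 [ 47. 370.]
```

The wrist camera's rows are biased about +7 px: my own fingertips show the same offset as the grip residual, so grip x = 0.553 stands. Relative to the fingers, the block sits about 3 mm towards -y, so I'm correcting for that while descending.

```bash
python3 -m creep '[[1,0,-0.006,0.05,0],[1,0,-0.006,0.1,0],[1,0,-0.006,0.142,0],[1,0,-0.006,0.142,0],[1,0,-0.006,0.142,0]]'
python3 - <<'E'
from h import *
w=cam('wrist');save(w,'w5.png')
i=cv2.imread('pics/w5.png');cv2.imwrite('pics/w5c.png',cv2.resize(i[150:384,120:400],(700,585),interpolation=3))
E
```

```text
clock: 8.05
position: [0.5532, 0.0465, 0.1746]
ee_rot: [-0.0, 0.0, 1.0, -0.0]
contact_force: [0.4, -0.1, 0.1]
width: 0.0854
gripper_force: 0.0
```

View pics/w5c.png

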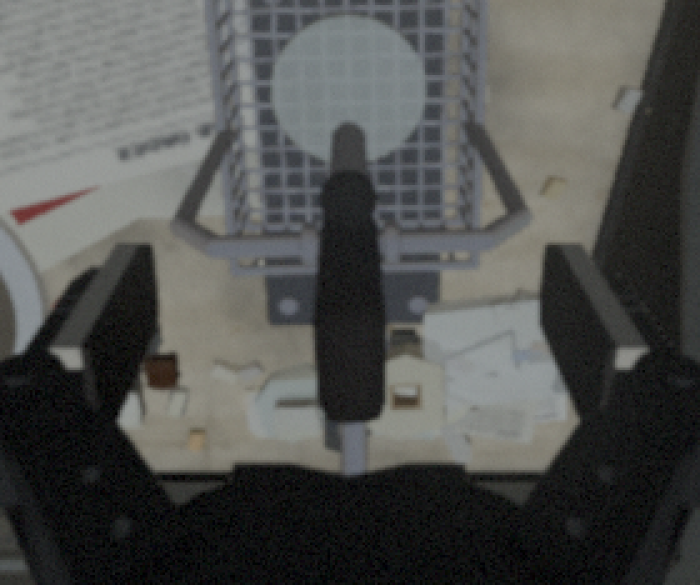

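The block (350,300) is centred between the fingertips (155 and 543). Closing gently first.

```bash
python3 -m creep '[[0.1,0,0,0,0],[0,0,0,0,0],[0,0,0,0,0],[0,0,0,0,0],[0,0,0,0,0],[0,0,0,0,0]]' 20
python3 -m creep '[[0,0,0,0,0],[0,0,0,0,0],[0,0,0,0,0]]' 60
```

```text
clock: 8.7
position: [0.5529, 0.0465, 0.1745]
ee_rot: [-0.0, 0.0, 1.0, -0.0]
contact_force: [-0.4, 0.4, 1.3]
width: 0.0138
gripper_force: 20.5
clock: 9.0
position: [0.5529, 0.0464, 0.1745]
ee_rot: [-0.0, 0.0, 1.0, -0.0]
contact_force: [-1.7, 0.1, 3.4]
width: 0.0132
gripper_force: 59.5
```

```bash
python3 -m creep '[[0,0,0,-0.012,0],[0,0,0,-0.03,0],[0,0,0,-0.05,0],[0,0,0,-0.07,0],[0,0,0,-0.09,0],[0,0,0,-0.108,0],[0,0,0,-0.115,0],[0,0,0,-0.115,0],[0,0,0,-0.115,0]]'
```

```text
clock: 9.9
position: [0.5528, 0.0465, 0.2316]
ee_rot: [-0.0, 0.0, 1.0, -0.0]
contact_force: [-0.9, 0.8, -3.6]
width: 0.0132
gripper_force: 58.4
```

Run:
```python
from h import *
w=cam('scene');w2=cam('wrist');
a=cv2.resize(w['frame'][120:240,180:300],(480,480),interpolation=3);b=w2['frame'][0:384,120:400];b=cv2.resize(b,(320,480))
cv2.imwrite('pics/lift.png',cv2.cvtColor(np.hstack([a,b]),cv2.COLOR_RGB2BGR))
```

```text
(no output)
```

View pics/lift.png

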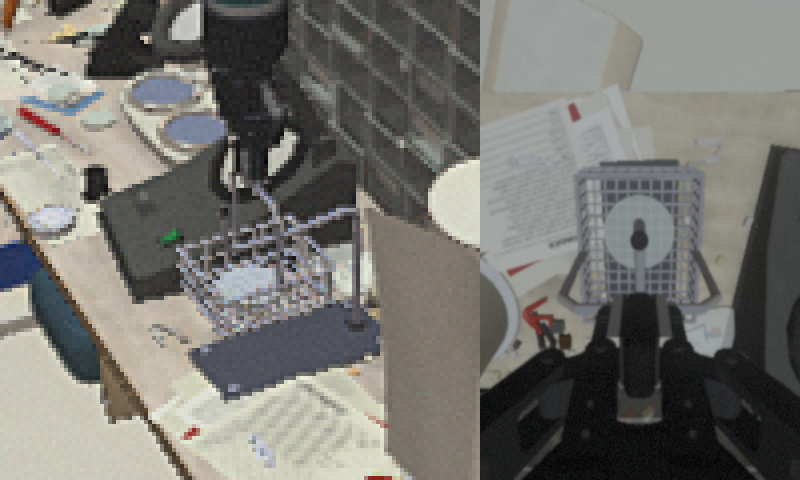

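The basket has risen about 57 mm and hangs level in the fingers, with the lens lying inside and the hook tip visible below the bail. Drawing it off towards -x.

```bash
python3 -m creep '[[0,0.016,0,0,0],[0,0.04,0,0,0],[0,0.064,0,0,0],[0,0.088,0,0,0],[0,0.1,0,0,0],[0,0.1,0,0,0]]'
python3 -m creep '[[0,0.03,0,0,0],[0,0.06,0,0,0],[0,0.09,0,0,0],[0,0.12,0,0,0],[0,0.15,0,0,0],[0,0.17,0,0,0],[0,0.18,0,0,0],[0,0.18,0,0,0]]'
```

```text
clock: 10.6
position: [0.5017, 0.0466, 0.2321]
ee_rot: [-0.0, 0.0, 1.0, -0.0]
contact_force: [-0.1, 0.1, -3.9]
width: 0.0131
gripper_force: 58.5
clock: 11.4
position: [0.4125, 0.0465, 0.232]
ee_rot: [0.0, 0.0, 1.0, -0.0]
contact_force: [-0.3, -0.2, -3.6]
width: 0.0134
gripper_force: 58.5
```

```bash
python3 -m creep '[[0,0,-0.02,-0.02,0],[0,0,-0.06,-0.04,0],[0,0,-0.12,-0.06,0],[0,0,-0.18,-0.06,0],[0,0,-0.25,-0.06,0],[0,0,-0.32,-0.06,0],[0,0,-0.38,-0.06,0],[0,0,-0.42,-0.06,0],[0,0,-0.44,-0.06,0],[0,0,-0.44,-0.06,0]]'
python3 -m creep '[[0,0,-0.02,0,0],[0,0,-0.06,0,0],[0,0,-0.12,0,0],[0,0,-0.18,0,0],[0,-0.02,-0.24,0,0],[0,-0.06,-0.29,0,0],[0,-0.1,-0.32,0,0],[0,-0.14,-0.335,0,0],[0,-0.17,-0.341,0,0],[0,-0.17,-0.341,0,0]]'
python3 - <<'E'
from h import *
ims={n:cam(n) for n in('scene','top')}
for l in ['basket_grip','rinse_basket','drying_hood','lens','hood_home']:
    d={n:eyes.place_of(n,l) for n in ims}; d={n:r[0]['centre'] for n,r in d.items() if r}
    if len(d)==2:
        X=tri([(ims[n],d[n]) for n in d]);print(l,X.round(4),[np.round(proj(ims[n],X)-d[n],1) for n in d])
print(manip.get_state()['position'])
w=cam('wrist')
a=cv2.resize(ims['scene']['frame'][150:330,230:380],(400,480),interpolation=3);b=cv2.resize(w['frame'][100:384,120:400],(400,480),interpolation=3)
cv2.imwrite('pics/pre.png',cv2.cvtColor(np.hstack([a,b]),cv2.COLOR_RGB2BGR))
E
```

```text
clock: 12.4
position: [0.4135, -0.1752, 0.2621]
ee_rot: [0.0, 0.001, 1.0, -0.0]
contact_force: [-0.0, 1.0, -3.9]
width: 0.0131
gripper_force: 59.0
clock: 13.4
position: [0.5001, -0.3441, 0.2612]
ee_rot: [0.001, -0.001, 1.0, 0.0]
contact_force: [0.1, -0.3, -3.7]
width: 0.0132
gripper_force: 59.1
basket_grip [ 0.5059 -0.3389  0.2549] [array([ 2. , -0.4]), array([-0.6,  1.6])]
rinse_basket [ 0.5011 -0.3442  0.1158] [array([-4.6,  0.7]), array([ 1.4, -3.4])]
lens [ 0.5025 -0.3354  0.1238] [array([ 0., -0.]), array([-0.,  0.])]
[ 0.49764365 -0.34402479  0.26203611]
```

View pics/pre.png

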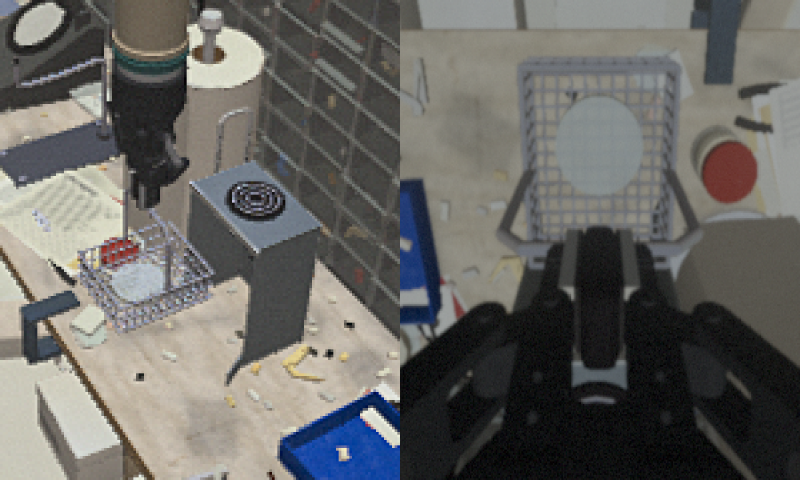

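The basket is level in front of the hood with the lens in it, clear of the jar. Lowering it with a final x shift.

```bash
python3 -m creep '[[0,-0.02,0,0.02,0],[0,-0.04,0,0.06,0],[0,-0.045,0,0.1,0],[0,-0.045,0,0.14,0],[0,-0.045,0,0.17,0],[0,-0.045,0,0.195,0],[0,-0.045,0,0.21,0],[0,-0.045,0,0.22,0],[0,-0.045,0,0.224,0],[0,-0.045,0,0.224,0]]'
python3 -m creep '[[0,0,0,0.004,0],[0,0,0,0.006,0],[0,0,0,0.008,0],[0,0,0,0.01,0],[0,0,0,0.01,0],[0,0,0,0.01,0]]'
```

```text
clock: 15.05
position: [0.5206, -0.3442, 0.1501]
ee_rot: [0.0, 0.0, 1.0, -0.0]
contact_force: [0.7, -0.3, -4.1]
width: 0.0135
gripper_force: 59.1
clock: 15.65
position: [0.5204, -0.3441, 0.1449]
ee_rot: [0.0, 0.0, 1.0, -0.0]
contact_force: [1.0, 0.0, -3.6]
width: 0.0133
gripper_force: 59.1
```

Not yet touching (3.6 N is still carried); lowering a little more.

```bash
python3 -m creep '[[0,0,0,0.001,0],[0,0,0,0.002,0],[0,0,0,0.002,0]]'; python3 -m creep '[[0,0,0,0.001,0],[0,0,0,0.002,0],[0,0,0,0.002,0]]'
```

```text
clock: 15.95
position: [0.5208, -0.3441, 0.1447]
ee_rot: [0.001, 0.0, 1.0, -0.0]
contact_force: [0.5, 1.2, 2.5]
width: 0.0135
gripper_force: 60.0
clock: 16.25
position: [0.521, -0.3441, 0.1447]
ee_rot: [0.001, 0.0, 1.0, -0.001]
contact_force: [1.0, 1.3, 7.3]
width: 0.0133
gripper_force: 60.7
```

```bash
python3 -m creep '[[0.3,0,0,0,0],[0.6,0,0,0,0],[1,0,0,0,0],[1,0,0,0,0],[1,0,0,0,0],[1,0,0,0,0],[1,0,0,0,0]]'
python3 -m creep '[[1,0,0,-0.05,0],[1,0,0,-0.1,0],[1,0,0,-0.16,0],[1,0,0,-0.19,0],[1,0.05,0,-0.19,0],[1,0.1,0,-0.19,0],[1,0.16,0,-0.19,0],[0.6,0.2,0,-0.19,0],[0.6,0.2,0,-0.19,0],[0.6,0.2,0,-0.19,0]]'
python3 - <<'E'
from h import *
ims={n:cam(n) for n in('scene','top')}
for l in ['basket_grip','rinse_basket','drying_hood','lens','hood_home']:
    d={n:eyes.place_of(n,l) for n in ims}; d={n:r[0]['centre'] for n,r in d.items() if r}
    if len(d)==2:
        X=tri([(ims[n],d[n]) for n in d]);print(l,X.round(4),[np.round(proj(ims[n],X)-d[n],1) for n in d])
print(manip.get_state()['position'])
w=cam('wrist')
a=cv2.resize(ims['scene']['frame'][190:310,250:370],(400,480),interpolation=3);b=cv2.resize(w['frame'][100:384,120:400],(400,480),interpolation=3)
cv2.imwrite('pics/put.png',cv2.cvtColor(np.hstack([a,b]),cv2.COLOR_RGB2BGR))
E
```

```text
clock: 16.95
position: [0.5204, -0.3441, 0.1427]
ee_rot: [-0.0, 0.0, 1.0, -0.0]
contact_force: [0.2, -0.0, 0.8]
width: 0.0855
gripper_force: 0.0
clock: 17.95
position: [0.4207, -0.3442, 0.2382]
ee_rot: [0.001, 0.001, 1.0, -0.0]
contact_force: [0.2, 0.1, -1.3]
width: 0.0511
gripper_force: 0.0
basket_grip [ 0.5234 -0.3375  0.1468] [array([ 0., -0.]), array([-0.,  0.])]
rinse_basket [ 0.5265 -0.3469  0.002 ] [array([-0.4,  0.1]), array([ 0.1, -0.3])]
drying_hood [ 0.5952 -0.3454 -0.004 ] [array([ 0.7, -0.1]), array([-0.2,  0.5])]
lens [ 0.5195 -0.3346  0.0092] [array([ 0.7, -0.1]), array([-0.2,  0.5])]
[ 0.42048521 -0.3439658   0.23772947]
```

View pics/put.png

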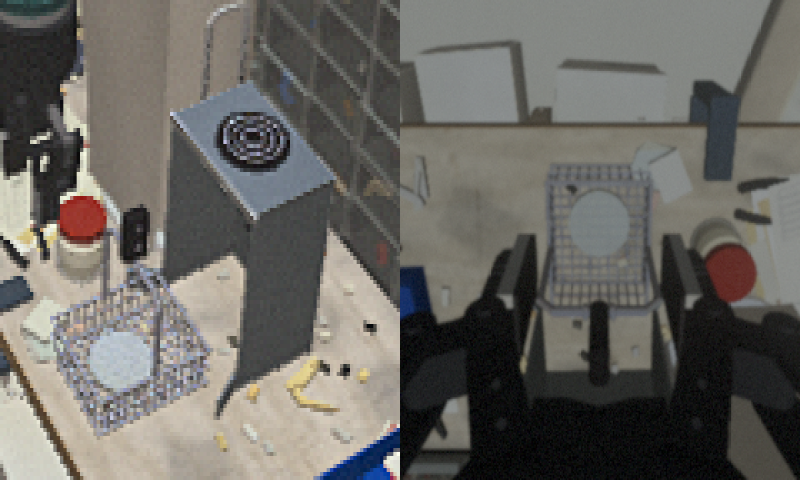

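The basket stands upright in front of the mouth with the lens in it and the gripper clear. Going down behind the near wall.

```bash
python3 -m creep '[[0.6,0,0,0.08,0],[0.6,0,0,0.16,0],[0.6,0,0,0.24,0],[0.6,0,0,0.32,0],[0.6,0,0,0.38,0],[0.6,0,0,0.406,0],[0.6,0,0,0.406,0],[0.6,0,0,0.406,0]]'
python3 -m creep '[[0.6,-0.02,0,0,0],[0.6,-0.04,0,0,0],[0.6,-0.06,0,0,0],[0.6,-0.08,0,0,0],[0.6,-0.1,0,0,0],[0.6,-0.1,0,0,0]]'
```

```text
clock: 19.4
position: [0.4207, -0.3444, 0.0351]
ee_rot: [0.0, 0.0, 1.0, -0.0]
contact_force: [-0.1, 0.3, 0.3]
width: 0.0514
gripper_force: 0.0
clock: 20.0
position: [0.4718, -0.344, 0.0351]
ee_rot: [0.0, -0.0, 1.0, -0.0]
contact_force: [0.2, -0.7, -0.7]
width: 0.0513
gripper_force: 0.0
```

```bash
python3 -m creep '[[0.6,-0.02,0,0,0],[0.6,-0.04,0,0,0],[0.6,-0.06,0,0,0],[0.6,-0.08,0,0,0],[0.6,-0.1,0,0,0],[0.6,-0.12,0,0,0],[0.6,-0.124,0,0,0],[0.6,-0.124,0,0,0]]'
python3 - <<'E'
from h import *
ims={n:cam(n) for n in('scene','top')}
for l in ['basket_grip','rinse_basket','drying_hood','lens']:
    d={n:eyes.place_of(n,l) for n in ims}; d={n:r[0]['centre'] for n,r in d.items() if r}
    if len(d)==2:
        X=tri([(ims[n],d[n]) for n in d]);print(l,X.round(4),[np.round(proj(ims[n],X)-d[n],1) for n in d])
E
python3 -m creep '[[0.6,-0.006,0,0,0],[0.6,-0.01,0,0,0],[0.6,-0.014,0,0,0],[0.6,-0.014,0,0,0]]'
```

```text
clock: 20.8
position: [0.534, -0.3443, 0.0347]
ee_rot: [0.001, 0.0, 1.0, -0.0]
contact_force: [0.0, 0.2, -0.0]
width: 0.0514
gripper_force: 0.0
basket_grip [ 0.6022 -0.341   0.1478] [array([ 1.5, -0.3]), array([-0.5,  1.2])]
rinse_basket [ 0.6024 -0.3474  0.0007] [array([-0.6,  0.1]), array([ 0.2, -0.5])]
drying_hood [ 0.5972 -0.3378  0.0015] [array([-0.6,  0.1]), array([ 0.2, -0.5])]
lens [ 0.5999 -0.3387  0.0072] [array([ 1.8, -0.4]), array([-0.5,  1.4])]
clock: 21.7
position: [0.5386, -0.3439, 0.0348]
ee_rot: [-0.001, 0.0, 1.0, 0.0]
contact_force: [-4.6, -0.2, 3.4]
width: 0.0507
gripper_force: 2.3
```

```bash
python3 - <<'E'
from h import *
ims={n:cam(n) for n in('scene','top')};w=cam('wrist')
a=cv2.resize(ims['scene']['frame'][200:300,270:360],(400,444),interpolation=3);b=cv2.resize(w['frame'][100:384,136:392],(400,444),interpolation=3)
cv2.imwrite('pics/push.png',cv2.cvtColor(np.hstack([a,b]),cv2.COLOR_RGB2BGR))
s=manip.get_state();print(s['position'],s['contact_force'],s['moment'])
E
python3 -m creep '[[0.6,-0.004,0,0,0],[0.6,-0.004,0,0,0],[0.6,-0.004,0,0,0]]'
```

```text
[ 0.53863595 -0.34386375  0.03480852] [-5.09247992 -0.79684516  3.5239335 ] [0.03805701 0.79582062 0.05665289]
clock: 22.15
position: [0.5412, -0.3439, 0.0348]
ee_rot: [-0.0, 0.0, 1.0, 0.0]
contact_force: [-4.0, 0.2, 2.4]
width: 0.051
gripper_force: 2.1
```

View pics/push.png

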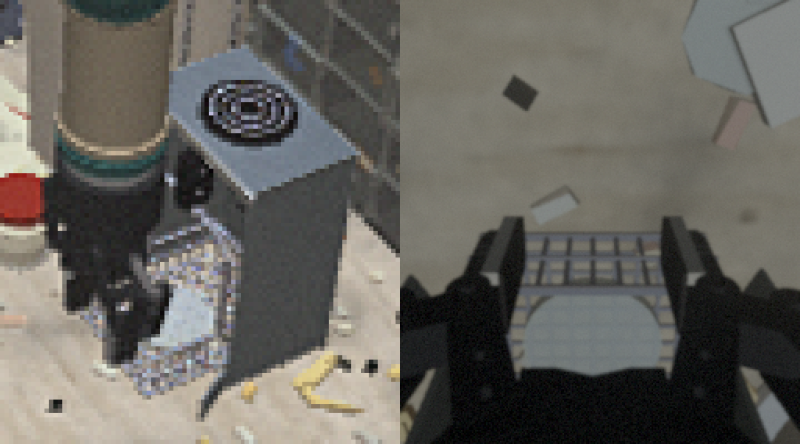

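The basket is inside and square, and it still slides at about 4 N of friction. Continuing in small steps while watching the force.

```bash
for i in 1; do :; done
python3 -m creep '[[0.6,-0.003,0,0,0],[0.6,-0.006,0,0,0],[0.6,-0.006,0,0,0],[0.6,-0.006,0,0,0]]'
python3 -m creep '[[0.6,-0.003,0,0,0],[0.6,-0.006,0,0,0],[0.6,-0.006,0,0,0],[0.6,-0.006,0,0,0]]'
python3 -m creep '[[0.6,-0.003,0,0,0],[0.6,-0.006,0,0,0],[0.6,-0.006,0,0,0],[0.6,-0.006,0,0,0]]'
```

```text
clock: 22.55
position: [0.5445, -0.344, 0.0348]
ee_rot: [0.0, 0.0, 1.0, -0.0]
contact_force: [-4.1, -0.4, 2.0]
width: 0.0513
gripper_force: 1.9
clock: 22.95
position: [0.5478, -0.3441, 0.0348]
ee_rot: [0.0, 0.0, 1.0, -0.0]
contact_force: [-2.5, 1.1, 1.4]
width: 0.0507
gripper_force: 1.6
clock: 23.35
position: [0.5508, -0.3441, 0.0348]
ee_rot: [0.0, 0.0, 1.0, -0.0]
contact_force: [-4.1, 0.2, 2.1]
width: 0.0511
gripper_force: 1.5
```

```bash
python3 -m creep '[[0.6,-0.003,0,0,0],[0.6,-0.006,0,0,0],[0.6,-0.006,0,0,0],[0.6,-0.006,0,0,0]]'
python3 -m creep '[[0.6,-0.003,0,0,0],[0.6,-0.005,0,0,0],[0.6,-0.005,0,0,0],[0.6,-0.005,0,0,0]]'
python3 - <<'E'
from h import *
ims={n:cam(n) for n in('scene','top')}
for l in ['basket_grip','rinse_basket','drying_hood','lens']:
    d={n:eyes.place_of(n,l) for n in ims}; d={n:r[0]['centre'] for n,r in d.items() if r}
    if len(d)==2:
        X=tri([(ims[n],d[n]) for n in d]);print(l,X.round(4),[np.round(proj(ims[n],X)-d[n],1) for n in d])
    else: print(l,d,[onz(ims[n],d[n],0) for n in d])
E
```

```text
clock: 23.75
position: [0.5538, -0.3441, 0.0348]
ee_rot: [0.0, 0.0, 1.0, -0.0]
contact_force: [-3.4, 0.4, 0.4]
width: 0.0509
gripper_force: 1.4
clock: 24.15
position: [0.5558, -0.3441, 0.0348]
ee_rot: [-0.0, 0.0, 1.0, -0.0]
contact_force: [-3.7, 0.1, 1.4]
width: 0.0514
gripper_force: 2.1
basket_grip [ 0.6684  0.2472 -0.2298] [array([-67.8, -21.6]), array([ 48.1, -48.9])]
rinse_basket [ 0.6247 -0.3511 -0.0063] [array([-1.7,  0.3]), array([ 0.5, -1.2])]
drying_hood [ 0.5938 -0.3438  0.0065] [array([-1.2,  0.2]), array([ 0.4, -0.9])]
lens [ 0.6167 -0.3376  0.0148] [array([ 1.6, -0.3]), array([-0.5,  1.2])]
```

```bash
python3 -m creep '[[0.6,-0.003,0,0,0],[0.6,-0.004,0,0,0],[0.6,-0.004,0,0,0],[0.6,-0.004,0,0,0]]'
python3 -m creep '[[0.6,-0.003,0,0,0],[0.6,-0.004,0,0,0],[0.6,-0.004,0,0,0],[0.6,-0.004,0,0,0]]'
python3 -m creep '[[0.6,-0.003,0,0,0],[0.6,-0.004,0,0,0],[0.6,-0.004,0,0,0],[0.6,-0.004,0,0,0]]'
```

```text
clock: 25.05
position: [0.5559, -0.3441, 0.0348]
ee_rot: [-0.002, 0.0, 1.0, 0.0]
contact_force: [-9.3, -0.1, 3.6]
width: 0.0511
gripper_force: 4.4
clock: 25.45
position: [0.5559, -0.3441, 0.0348]
ee_rot: [-0.004, -0.0, 1.0, 0.0]
contact_force: [-12.9, -2.1, 7.2]
width: 0.0511
gripper_force: 6.5
clock: 25.85
position: [0.556, -0.3441, 0.0349]
ee_rot: [-0.006, -0.0, 1.0, 0.001]
contact_force: [-17.2, -1.9, 8.4]
width: 0.0515
gripper_force: 8.7
```

Hard stop at TCP x = 0.556. The finger load rises with the force, and the basket origin (about 0.6245) minus the mouth (about 0.5995) gives 25 mm, so it is home. Backing off.

```bash
python3 -m creep '[[0.6,0.02,0,0,0],[0.6,0.05,0,0,0],[0.6,0.1,0,0,0],[0.6,0.16,0,0,0],[0.6,0.22,0,0,0],[0.6,0.28,0,0,0],[0.6,0.28,0,-0.1,0],[0.6,0.28,0,-0.2,0],[0.6,0.3,0,-0.4,0],[0.6,0.3,0,-0.4,0]]'
python3 -m creep '[[0.6,0,0,-0.1,0],[0.6,0,0,-0.2,0],[0.6,0,0,-0.2,0],[0.6,0,0,-0.2,0]]'
python3 - <<'E'
from h import *
ims={n:cam(n) for n in('scene','top')}
for l in ['rinse_basket','drying_hood','lens','screw_jar','pliers']:
    d={n:eyes.place_of(n,l) for n in ims}; d={n:r[0]['centre'] for n,r in d.items() if r}
    if len(d)==2:
        X=tri([(ims[n],d[n]) for n in d]);print(l,X.round(4),[np.round(proj(ims[n],X)-d[n],1) for n in d])
    else: print(l,d,[onz(ims[n],d[n],0) for n in d])
w=cam('wrist')
a=cv2.resize(ims['scene']['frame'][190:310,250:370],(400,480),interpolation=3);b=cv2.resize(w['frame'][180:340,180:330],(400,480),interpolation=3)
cv2.imwrite('pics/end.png',cv2.cvtColor(np.hstack([a,b]),cv2.COLOR_RGB2BGR))
E
```

```text
clock: 26.85
position: [0.4135, -0.3444, 0.2369]
ee_rot: [0.002, 0.0, 1.0, -0.001]
contact_force: [0.6, -1.6, -0.1]
width: 0.0511
gripper_force: 0.0
clock: 27.25
position: [0.4137, -0.3446, 0.3362]
ee_rot: [0.003, 0.0, 1.0, -0.002]
contact_force: [0.4, -0.2, -0.2]
width: 0.0514
gripper_force: 0.0
rinse_basket [ 0.6208 -0.3432 -0.0126] [array([-2.4,  0.5]), array([ 0.7, -1.7])]
drying_hood [ 0.5965 -0.3382  0.0143] [array([ 0.7, -0.1]), array([-0.2,  0.5])]
lens [ 0.6194 -0.3352  0.007 ] [array([-1.3,  0.3]), array([ 0.4, -1. ])]
screw_jar [ 0.5389 -0.2155  0.0129] [array([ 1. , -0.2]), array([-0.3,  0.8])]
pliers [ 0.4993 -0.1239  0.0044] [array([-0.3,  0. ]), array([ 0.1, -0.2])]
```

View pics/end.png

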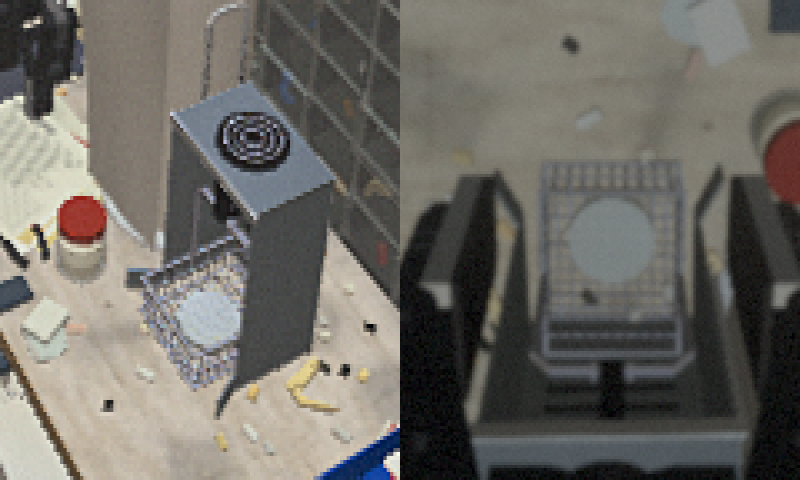

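The basket stands square in the hood, its near wall (row 160) level with the lip tips (row 175) as expected. The lens is inside, and the jar and pliers have not moved.

```bash
python3 -c "
from rig import manip
print(manip.sign_off())"
```

```text
the job is handed in; nothing more can be done
None
```

I unhooked the basket, stood it in front of the hood, let go and pushed it to a hard stop at the back wall, upright and square with the lens inside; the job is handed in, but no verdict was shown.

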